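# Set the bench hydraulic valves for bleeding

## Robot

A 7-joint arm with a two-finger parallel gripper is mounted at the origin on the work surface. World frame = base frame: x ahead of the robot, y to its left, z up, the work surface at z = 0. Lengths are in m, angles in rad, forces in N, time in s.
With the tool pointing down it reaches from about 0.35 to 0.9 m from the base axis. Payload 19.9 kg.
Tool frame: the origin (TCP) lies between the finger pads; the fingertips stand 19 mm ahead of it and the grasp point (between the pads) is the TCP; z points along the fingers, y is the direction in which the jaws open and shut (so a half turn about z gives the same grasp; the last joint's range is limited). The gripper opens to 94 mm and grips with 3 to 60 N. Pads are 16 mm wide; open, the fingers measure 119 mm over their backs; the gripper's body (75 mm by 177 mm) begins 78 mm behind the grasp point.
Start: joints at [-1.228, 0.417, -0.01, 1.614, 0.005, 1.111, -0.053], TCP at [0.234, 0.58, 0.224] pointing down, gripper open.
Joint ranges: [-2.81, 2.81], [-0.39, 2.02], [-1.27, 1.25], [0.06, 2.57], [-1.19, 4.33], [0.19, 2], [-2.82, 2.82]. Speed limits (rad/s): [1.89, 1.89, 2.39, 2.39, 3.01, 3.01, 3.01].

## Interface

Orientations are given as a 3x3 rotation matrix whose columns are the frame's x, y, z axes.
In Python, from rig import robot gives the robot as it stands. Calls block until the motion is done:
- robot.move_ptp(position, orientation): joint-space move of the TCP to a pose.
- robot.move_linear(position, velocity=0.15, frame=None, threshold=None): straight line of the TCP; frame=None keeps the orientation; velocity is the mean speed in m/s. With threshold (N) it stops when the force on the tool has changed by that much, and returns True; else False.
- robot.goto_joints(angles): joint-space move.
- robot.gripper_to(opening): finger opening in m; the grip force is fixed at half the most; returns when the fingers have stopped.
- robot.pause(seconds).
- robot.ik(position, orientation): joint angles nearest the present ones, or None.
- robot.get_state(): the state.
- robot.grab_frame(name): name is "scene" or "top"; returns the picture (400x640x3 uint8, red, green, blue); there is no depth.
- robot.camera_info(name): a dict with "fx", "fy", "cx", "cy" (pixels), "dist" ([k1, k2, p1, p2, k3] as OpenCV has them; the pictures are not rectified), "rvec" (rotation vector, rad) and "tvec" (3), from world to camera coordinates, as OpenCV has them. Camera axes: x right, y down, z forward; pixel columns grow to the right and rows downward; lengths in m; the calibration is good to about 2 mm. A picture is of the moment at which its call begins. camera_info takes no time and is no camera call.
A pose or a line that the arm cannot do raises robot.PlanningError and nothing moves.
- robot.sign_off(): hands the job in, once; it reports no verdict.
The state is a dict: "time": time; "qpos": joint angles; "joint_vel": joint speeds; "effort": joint torques, N m; "ee_pos": TCP position; "tool_rot": TCP orientation; "force": force on the tool from outside, world axes, zero at the start; "moment": the same for the moment, N m; "opening": finger opening in m.
Only numpy, scipy, OpenCV 4.12 (cv2) and the standard library are available. Lean on these libraries where they do the work, as an engineer would, in place of code of your own. Each camera call takes 0.05 s, during which the arm holds its last target.

## Task

Get the bench's hydraulic valves ready for bleeding the hoist: throw the selector lever over into the marked notch, then turn the valve wheel clockwise by its crank handle until it is fully closed against its stop, and back it off anticlockwise exactly two full turns. Finish there with the crank handle still gripped between the fingers, so that the wheel cannot creep; do not let go. Leave the loose things lying about the bench where they are.

Things in the scene. Friction and masses are not known exactly. Their poses are not given: they have to be found in the camera images.
- selector (a joint): angle of the selector lever about its level pivot, rad, range 0 to 0.8; the lever stands upright at 0.4. It has two notches, one at each end: 0 (unmarked, where it starts) and 0.8 (the marked notch, its goal). Growing values tip the ball towards the +x side of selector_pivot's frame. Past upright (0.4) an over-centre spring pulls it on into the next notch and keeps it there; moving the ball takes about 2 N
- lever_ball (a point): centre of the round black ball, 32 mm in diameter, on top of the selector lever (steel rod 12 mm thick). It lies 130 mm from the pivot and its arc is in the upright plane of the base's x and z axes: its place in the frame of selector_pivot is (0.130 sin(q-0.4), 0, 0.130 cos(q-0.4)) m for lever angle q. The notched plates below it reach 80 mm from the pivot
- selector_pivot (a point): the lever's pivot, 60 mm above the bench, in the middle of the grey selector block (base plate 150 x 110 mm) that is bolted to the bench; x points, level, the way the lever must be thrown, y along the pivot pin, z up
- marked_notch (a point): the marked notch in the rims of the two steel quadrant plates on the selector, 78 mm from the pivot. It is marked by a dark round stud, 16 mm in diameter, jutting 20 mm out sideways from each plate just below the notch; the other notch has no stud
- valve (a joint): angle of the valve wheel about its upright stem, rad, 0 = closed against the stop, growing anticlockwise seen from above (opening), one turn = 6.283; mechanical range 0 to 31.4. It starts between 2.8 and 6.2. The goal, two turns open, is 12.566. It stays where it is left and takes about 0.1 N m (2 N at the handle) to turn; the stop is rigid
- wheel_axis (a point): the axis of the valve wheel in the plane of its rim, 105 mm above the bench, fixed to the valve body that is bolted to the bench; x points (level) to where the crank handle stands when the valve is closed, z up. Dark steel wheel, 134 mm over the rim, rim 14 mm thick, hub and three spokes, all below 115 mm above the bench
- handle: the black upright crank handle on the wheel, 22 mm in diameter and 56 mm long; origin at its centre, 55 mm from the wheel's axis and 147 mm above the bench (its top is at 175 mm, its foot at 119 mm). It revolves freely on its own pin, so fingers gripping it can keep their direction while it is led round the circle
- wrench: steel open-ended wrench 190 mm long, lying flat; origin at the centre of its underside or on its axis; not part of the job, leave it alone
- screwdriver: screwdriver 190 mm long with a black handle, lying flat; origin at the centre of its underside or on its axis; not part of the job, leave it alone
- jar: glass jar with steel lid, 60 mm diameter, 75 mm tall; origin at the centre of its underside or on its axis; not part of the job, leave it alone
- tin: bare metal tin, 90 mm diameter, 100 mm tall; origin at the centre of its underside or on its axis; not part of the job, leave it alone
- carton: cardboard box 120 x 90 x 60 mm; origin at the centre of its underside or on its axis; not part of the job, leave it alone
- bearing: steel bearing ring, 62 mm outside diameter, 18 mm thick, lying flat; origin at the centre of its underside or on its axis; not part of the job, leave it alone
- mug: white mug, 82 mm diameter, 95 mm tall; origin at the centre of its underside or on its axis; not part of the job, leave it alone
Things that resemble listed ones, but are neither listed nor needed, are in the scene too. Leave any green look-alike of the part that bears selector alone. Leave any turquoise look-alike of the part that bears valve alone.

How it is judged:
By the outcome, as a careful person would: the job done as asked, in the order asked, and still so for the second after the job is handed in, while the arm keeps its last pose, push and grip.
It also fails if it takes over 72 s, if anything falls off the work surface, if the arm or the gripper's body presses on something with over 40 N, if the wrist force passes 120 N, or if a joint passes its speed limit or range.

## Working session

There is one attempt and no reset: what is moved stays moved. The work goes in short steps, each a Python script; the robot and the scene stay as the last script left them, time stands still between calls to the robot, and variables do not carry over. Pictures are saved under pics/ and viewed, and the job is handed in when it is done.

```bash
mkdir -p pics; ls; python3 - <<'E'
from rig import robot
import cv2,numpy as np
for n in ("scene","top"):
    im=robot.grab_frame(n); cv2.imwrite(f"pics/{n}0.png",im[:,:,::-1]); print(n,robot.camera_info(n))
s=robot.get_state(); print(s)
E
```

```text
pics
scene {'fx': 520.6222796949577, 'fy': 520.6222796949577, 'cx': 320.30660808528506, 'cy': 201.5172726156293, 'dist': array([-0.05437683,  0.        ,  0.        ,  0.        ,  0.        ]), 'rvec': array([ 2.06242278,  0.60211002, -0.32396463]), 'tvec': array([-0.43331499, -0.05273375,  1.76839865])}
top {'fx': 423.29660552213096, 'fy': 423.29660552213096, 'cx': 324.57048801449525, 'cy': 201.00421565353165, 'dist': array([-0.11623913,  0.        ,  0.        ,  0.        ,  0.        ]), 'rvec': array([ 2.12671583, -2.17880616,  0.12951727]), 'tvec': array([-0.01406881,  0.5180492 ,  1.1124154 ])}
{'time': 0.1, 'qpos': array([-1.22846345,  0.41794129, -0.01030948,  1.61409385,  0.00471713,
        1.11068619, -0.05302502]), 'joint_vel': array([-0.00054598, -0.00163521,  0.00037894, -0.0021423 , -0.00132926,
        0.00302396, -0.00090331]), 'effort': array([ 2.55837142e-03, -8.52573323e+01,  6.41147643e-01, -4.26691961e+01,
       -4.87936707e-02,  1.64356531e-02,  8.02717022e-05]), 'ee_pos': array([0.23394203, 0.57923283, 0.22387941]), 'tool_rot': array([[-9.27234803e-01,  3.74480329e-01, -3.21054569e-04],
       [ 3.74480454e-01,  9.27234205e-01, -1.05768531e-03],
       [-9.83895629e-05, -1.10095129e-03, -9.99999389e-01]]), 'force': array([ 0.69290982,  0.53585933, -0.43338902]), 'moment': array([-0.0436956 , -0.04273728, -0.02272051]), 'opening': 0.09394205362070017}
```

View pics/scene0.png

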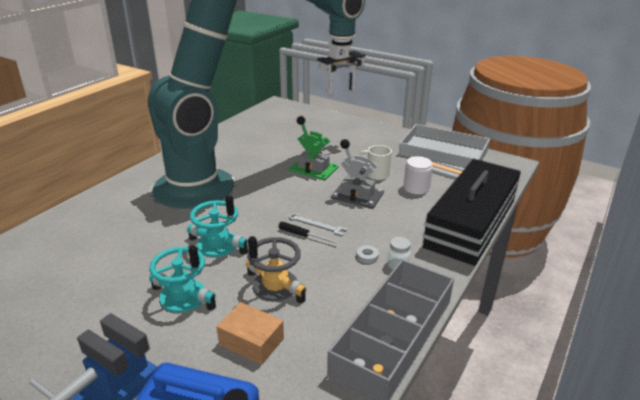

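View pics/top0.png

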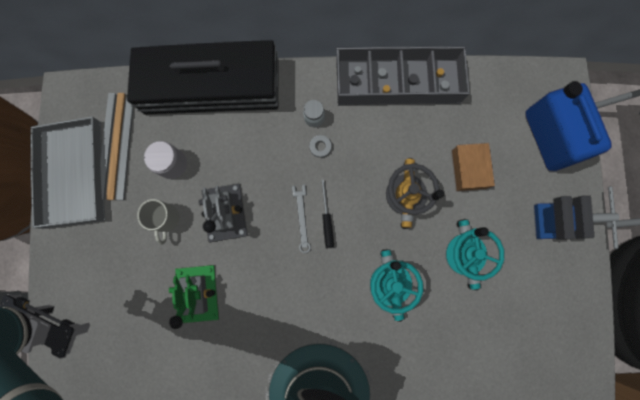

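Candidates are below.
- **Selector:** the grey one is at top (223,212) / scene (358,178). The green one, at top (195,293), is a look-alike. I take the grey one because the description says grey block.
- **Valve:** the dark wheel is at top (415,190) / scene (273,257). The turquoise ones, at top (397,287) and (475,254), are look-alikes. I take the dark steel wheel.

I'll confirm both in a crop.

```bash
python3 - <<'E'
import cv2,numpy as np
t=cv2.imread("pics/top0.png");s=cv2.imread("pics/scene0.png")
f=lambda im,x,y,w,h:cv2.resize(im[y:y+h,x:x+w],(400,300),interpolation=cv2.INTER_CUBIC)
o=np.vstack([np.hstack([f(t,180,170,88,66)*1,f(t,370,150,100,75)]),np.hstack([f(s,310,130,100,75),f(s,225,225,100,75)])])
cv2.imwrite("pics/crop0.png",o)
E
```

```text
(no output)
```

View pics/crop0.png

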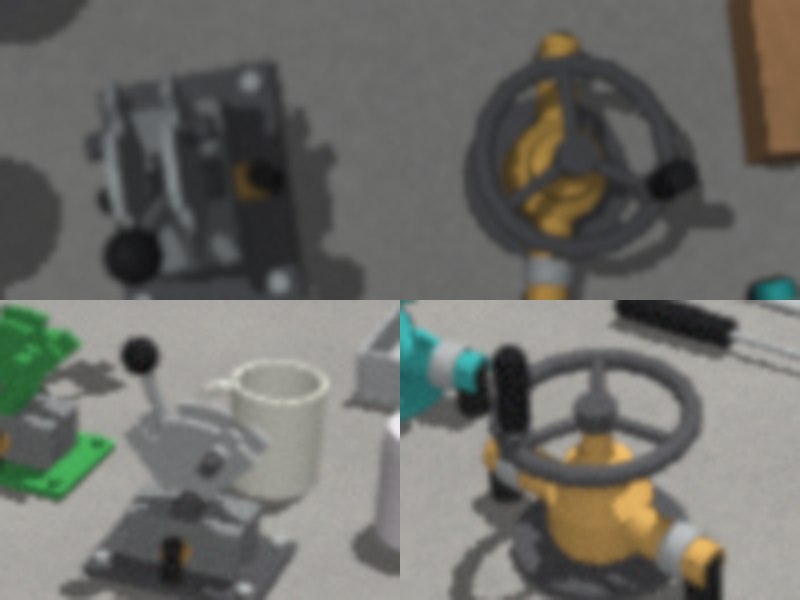

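The crops confirm both. The grey selector's ball is at top ≈(209,226) and its stud is on the far (+x) side at scene ≈(362,171). The dark wheel's handle is at top ≈(438,195). Next I'll measure them.

```bash
cat > h.py <<'E'
import cv2,numpy as np
from rig import robot
def cam(n):
    c=robot.camera_info(n);K=np.array([[c['fx'],0,c['cx']],[0,c['fy'],c['cy']],[0,0,1]])
    return K,np.array(c['dist']),np.array(c['rvec']),np.array(c['tvec'])
def ray(n,px):
    K,d,r,t=cam(n);u=cv2.undistortPoints(np.array(px,float).reshape(-1,1,2),K,d).reshape(-1,2)
    R=cv2.Rodrigues(r)[0];D=np.c_[u,np.ones(len(u))]@R
    return -R.T@t,D/np.linalg.norm(D,axis=1)[:,None]
def plane(n,px,z):
    o,D=ray(n,px);return o+D*((z-o[2])/D[:,2])[:,None]
def tri(p1,p2):
    o1,d1=ray("top",[p1]);o2,d2=ray("scene",[p2]);d1=d1[0];d2=d2[0]
    a=np.linalg.lstsq(np.c_[d1,-d2],o2-o1,rcond=None)[0]
    A=o1+a[0]*d1;B=o2+a[1]*d2;return (A+B)/2,np.linalg.norm(A-B)
def proj(n,P):
    K,d,r,t=cam(n);return cv2.projectPoints(np.array(P,float).reshape(-1,3),r,t,K,d)[0].reshape(-1,2)
def dark(im,box,th,bgr=True):
    x,y,w,h=box;g=im[y:y+h,x:x+w].max(axis=2)
    m=(g<th).astype(np.uint8);n,l,s,c=cv2.connectedComponentsWithStats(m)
    return [(s[i],c[i]+[x,y]) for i in range(1,n) if s[i][4]>20]
E
python3 - <<'E'
from h import *
t=cv2.imread("pics/top0.png");s=cv2.imread("pics/scene0.png")
for nm,im,b in (("tb",t,(196,212,26,26)),("sb",s,(334,132,24,24)),("th",t,(425,180,26,26)),("sh",s,(240,228,22,45))):
    for th in (32,42): 
        for st,c in dark(im,b,th): print(nm,th,st,c.round(1))
b,e=tri((209.1,226.3),(345,144)); print("ball",b,e)
# rim ring in top: dark grey ring pixels
c0=plane("top",[(415,190),(438,195)],.105);print(c0)
E
```

```text
tb 32 [ 9  9 10 11 80] [209.9 226.1]
tb 42 [  8   8  11  13 113] [209.2 226. ]
sb 42 [ 7  9  7  7 36] [344.2 144.1]
th 32 [ 7 11 11  9 56] [436.5 195. ]
th 42 [ 7 10 12 10 89] [437.4 194.6]
sh 32 [ 9 12  7 18 98] [252.4 248.4]
sh 32 [ 1 19  6  6 21] [243.3 250.1]
sh 42 [  9  10   8  20 137] [252.5 247.7]
sh 42 [ 0 15  7 11 38] [243.4 249.6]
ball [0.44614426 0.24884921 0.17464839] 0.0011632723958889457
[[ 0.53094743 -0.25828246  0.105     ]
 [ 0.51665114 -0.31697203  0.105     ]]
```

```bash
python3 - <<'E'
import cv2,numpy as np
t=cv2.imread("pics/top0.png");s=cv2.imread("pics/scene0.png")
cv2.imwrite("pics/c1.png",cv2.resize(t[175:250,180:268],None,fx=8,fy=8,interpolation=cv2.INTER_CUBIC))
cv2.imwrite("pics/c2.png",cv2.resize(t[150:235,375:460],None,fx=7,fy=7,interpolation=cv2.INTER_CUBIC))
E
```

```text
(no output)
```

View pics/c1.png

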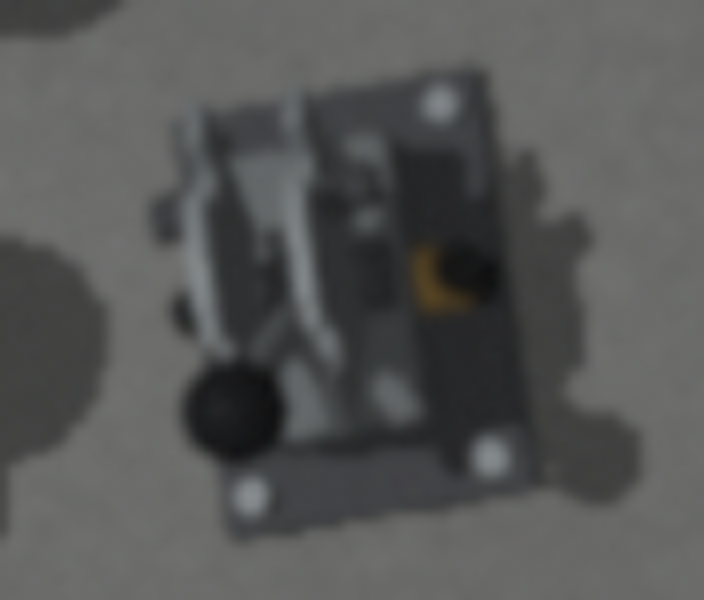

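View pics/c2.png

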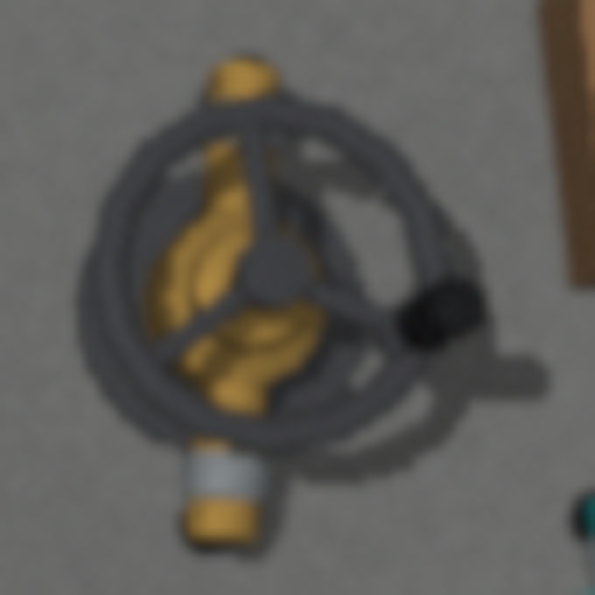

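```bash
python3 - <<'E'
from h import *
B=np.array([(440,103),(490,457),(250,497)])/8+[180,175]-.44
P=plane("top",B,.014);print(P.round(4))
d=P[0]-P[1];e=P[2]-P[1]; print("len",np.linalg.norm(d),np.linalg.norm(e),"yawx",np.degrees(np.arctan2(d[1],d[0])),"yaw y",np.degrees(np.arctan2(e[1],e[0])))
print("centre",(P[0]+P[2])/2)
print("ball@.1797",plane("top",[(208.9,225.9)],.1797))
h,er=tri((437.4,194.6),(252.5,247.7));print("handle",h,er,plane("top",[(437.4,194.6)],.147))
C=plane("top",[(412.7,188.8)],.105)[0];print("axis",C, np.linalg.norm(h[:2]-C[:2]),np.linalg.norm(plane("top",[(437.4,194.6)],.147)[0,:2]-C[:2]))
# scene overlay check
s=cv2.imread("pics/scene0.png");t=cv2.imread("pics/top0.png")
a=np.linspace(0,6.28,80)
for n,im in(("scene",s),("top",t)):
    big=cv2.resize(im,None,fx=6,fy=6,interpolation=cv2.INTER_CUBIC)
    for R in (.067,):
        for p in proj(n,np.c_[C[0]+R*np.cos(a),C[1]+R*np.sin(a),0*a+.105]): cv2.circle(big,tuple(int(v) for v in p*6+3),2,(0,0,255),-1)
    p=proj(n,[C])[0]*6+3;x,y=p.astype(int);cv2.imwrite(f"pics/ov_{n}.png",big[max(0,y-250):y+250,x-300:x+300])
E
```

```text
[[0.5642 0.2229 0.014 ]
 [0.4408 0.2052 0.014 ]
 [0.4287 0.2889 0.014 ]]
len 0.12462574710396879 0.0845026065172588 yawx 8.136112063995801 yaw y 98.22347367484441
centre [0.49644108 0.25587781 0.014     ]
ball@.1797 [[0.44625894 0.24754771 0.1797    ]]
handle [ 0.51274845 -0.30514607  0.1431151 ] 0.0005758423854722533 [[ 0.51199733 -0.30429625  0.147     ]]
axis [ 0.53418176 -0.25252343  0.105     ] 0.056820149690265206 0.05632561458870371
```

View pics/ov_scene.png

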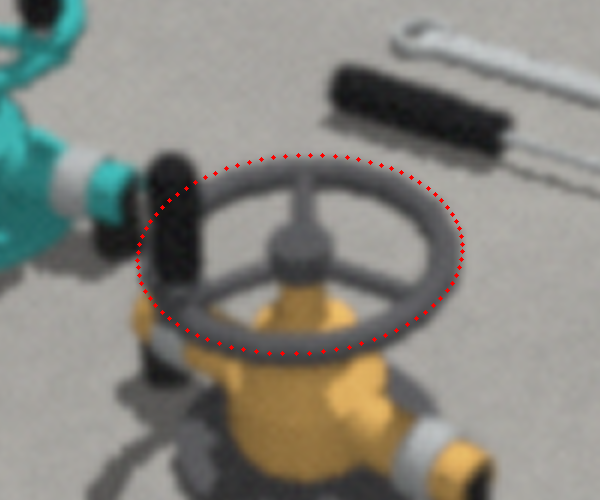

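View pics/ov_top.png

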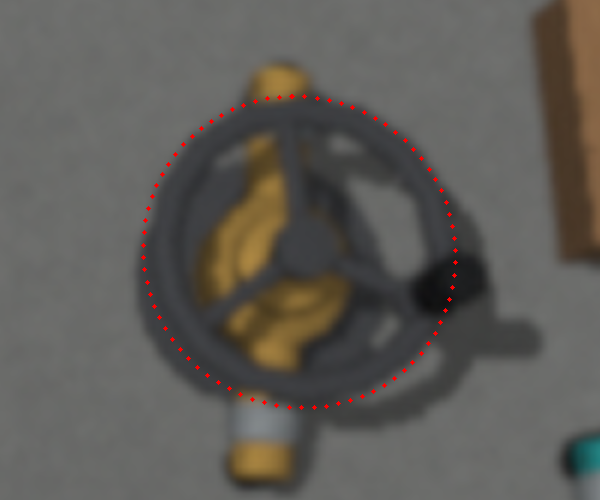

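```bash
cat > sel.py <<'E'
from h import *
yaw=np.radians(8.2);u=np.array([np.cos(yaw),np.sin(yaw),0]);v=np.array([-u[1],u[0],0])
R=np.c_[-u,v,[0,0,-1]];P=np.array([.4966,.2552,0])
E
python3 - <<'E'
from sel import *
robot.gripper_to(0.0)
S=P-.105*u
robot.move_ptp(S+[0,0,.27],R)
print(robot.get_state()['time'],robot.get_state()['ee_pos'])
robot.move_linear(S+[0,0,.187],.15)
print(robot.move_linear(P+.0*u+[0,0,.187],.1,threshold=15),robot.get_state()['ee_pos'],robot.get_state()['force'])
print(robot.move_linear(P+.026*u+[0,0,.187],.06,threshold=12),robot.get_state()['ee_pos'],robot.get_state()['force'])
print(robot.get_state()['time'])
cv2.imwrite("pics/s1.png",robot.grab_frame("scene")[90:240,260:460,::-1].repeat(4,0).repeat(4,1))
E
```

```text
2.925 [0.39251677 0.24104796 0.26996943]
False [0.49618116 0.2552219  0.18704667] [ 0.15137114 -0.42191238 -0.01917485]
True [0.52208754 0.25878685 0.18652967] [-3.45858053 -0.80992556  2.91277503]
5.2917
```

View pics/s1.png

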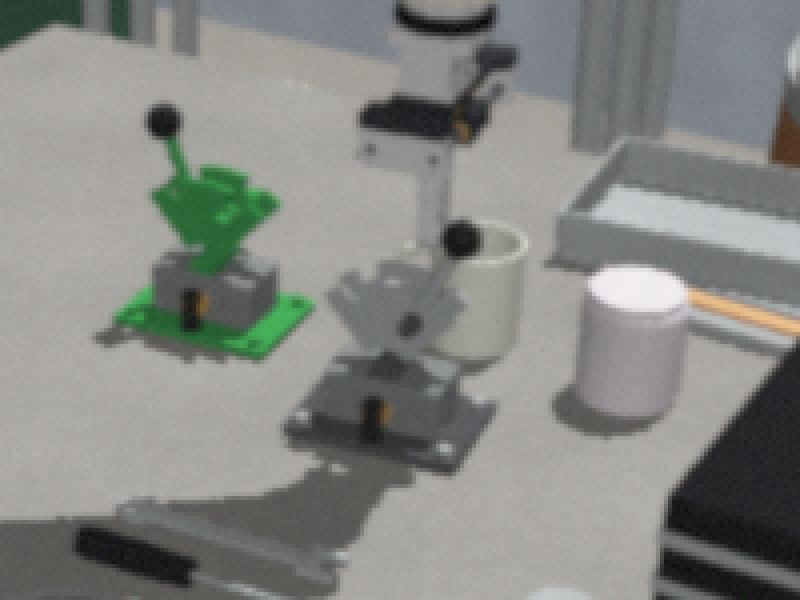

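The lever now leans to the stud side, with its ball at crop (462,240), so it sits in the marked notch. Next is the valve.

```bash
python3 - <<'E'
from h import *
C=np.array([.535,-.2525])
print("green-turq handles",plane("top",[(482,232),(397,265)],.16).round(3))
for yd in range(-90,91,30):
    y=np.radians(yd);Y=np.array([np.cos(y),np.sin(y),0]);R=np.c_[np.cross(Y,[0,0,-1]),Y,[0,0,-1]]
    for sg in (1,-1):
        R2=R*[sg,sg,1]
        Q=[robot.ik(np.r_[C+.055*np.array([np.cos(a),np.sin(a)]),.149],R2) for a in np.arange(0,6.2,.5)]
        if any(q is None for q in Q): print(yd,sg,None);continue
        Q=np.array(Q);print(yd,sg,Q.min(0).round(2),Q.max(0).round(2))
E
```

```text
green-turq handles [[ 0.417 -0.405  0.16 ]
 [ 0.344 -0.195  0.16 ]]
-90 1 [-0.48  0.59  1.08  1.65 -0.76  1.01 -0.7 ] [-0.25  0.8   1.09  1.93 -0.62  1.17 -0.51]
-90 -1 [-0.01  0.38  0.37  1.64 -0.3   0.89  2.04] [ 0.11  0.56  0.54  1.92 -0.2   1.    2.3 ]
-60 1 [-0.29  0.46  0.77  1.64 -0.52  0.93 -0.37] [-0.1   0.65  0.81  1.92 -0.4   1.06 -0.17]
-60 -1 [ 0.07  0.37  0.28  1.63 -0.21  0.89  2.52] [ 0.2   0.54  0.4   1.91 -0.15  0.99  2.75]
-30 1 [-0.24  0.43  0.7   1.64 -0.49  0.92  0.1 ] [-0.08  0.64  0.77  1.92 -0.35  1.05  0.34]
-30 -1 [ 0.47  0.39 -0.73  1.61  0.11  0.91  2.67] [ 1.04  0.58 -0.22  1.89  0.43  1.04  2.82]
0 1 [-0.22  0.43  0.66  1.64 -0.54  0.92  0.61] [-0.1   0.64  0.87  1.92 -0.35  1.05  0.92]
0 -1 [-0.48  0.59  1.08  1.65 -0.76  1.01 -2.27] [-0.25  0.8   1.09  1.93 -0.62  1.17 -2.08]
30 1 [-0.16  0.42  0.56  1.64 -0.45  0.91  1.09] [-0.03  0.61  0.76  1.92 -0.3   1.03  1.37]
30 -1 [-0.48  0.59  1.08  1.65 -0.76  1.01 -1.74] [-0.25  0.8   1.09  1.93 -0.62  1.17 -1.56]
60 1 [-0.09  0.39  0.47  1.64 -0.37  0.9   1.56] [ 0.04  0.58  0.65  1.92 -0.25  1.01  1.83]
60 -1 [-0.48  0.59  1.08  1.65 -0.76  1.01 -1.22] [-0.25  0.8   1.09  1.93 -0.62  1.17 -1.03]
90 1 [-0.01  0.38  0.37  1.64 -0.3   0.89  2.04] [ 0.11  0.56  0.54  1.92 -0.2   1.    2.3 ]
90 -1 [-0.48  0.59  1.08  1.65 -0.76  1.01 -0.7 ] [-0.25  0.8   1.09  1.93 -0.62  1.17 -0.51]
```

```bash
cat > val.py <<'E'
from h import *
y=np.radians(-30);Y=np.array([np.cos(y),np.sin(y),0]);R=np.c_[np.cross(Y,[0,0,-1]),Y,[0,0,-1]]
Z=.149;RAD=.055
def pt(C,a): return np.array([C[0]+RAD*np.cos(a),C[1]+RAD*np.sin(a),Z])
def st():
    s=robot.get_state();return s['time'],np.array(s['ee_pos']),np.array(s['force']),s['opening']
E
python3 - <<'E'
import sel
from val import *
p=np.array(robot.get_state()['ee_pos'])
robot.move_linear(p-.03*sel.u,.15); p=p-.03*sel.u; robot.move_linear(p+[0,0,.1],.2)
H=np.array([.5125,-.3047])
robot.move_ptp(np.r_[H,.27],R)
robot.gripper_to(.06)
cv2.imwrite("pics/v1s.png",robot.grab_frame("scene")[:,:,::-1]);cv2.imwrite("pics/v1t.png",robot.grab_frame("top")[:,:,::-1])
print(st())
E
python3 -c "
import cv2,numpy as np
a=cv2.imread('pics/v1s.png')[120:320,180:380];b=cv2.imread('pics/v1t.png')[130:330,330:530]
cv2.imwrite('pics/v1.png',cv2.resize(np.hstack([a,b]),(800,400)))"
```

```text
(9.4833, array([ 0.51249918, -0.30468223,  0.2699842 ]), array([ 0.49257763, -0.33635759, -0.09417092]), 0.060202029476789896)
```

View pics/v1.png

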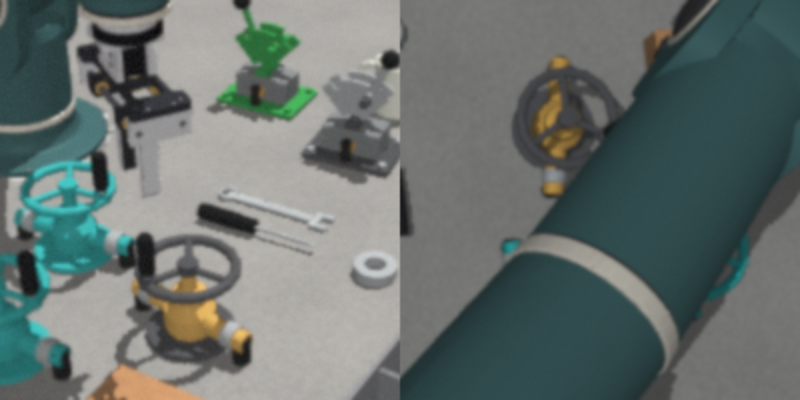

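The scene view shows the selector ball still tipped to the stud side at crop (390,60), and the open fingers above the handle at (145,250). I'll descend, grip and turn the first free 140° clockwise.

```bash
python3 - <<'E'
from val import *
p=st()[1]
print(robot.move_linear([p[0],p[1],Z],.12,threshold=8)); print(st())
robot.gripper_to(0.0); t=st();print(t)
cv2.imwrite("pics/v2.png",cv2.resize(robot.grab_frame("scene")[180:320,180:360,::-1],(720,560)))
C=np.array([.5345,-.2535]);a0=np.arctan2(t[1][1]-C[1],t[1][0]-C[0]);print(np.degrees(a0))
for k in range(1,12):
    a=a0-np.radians(12)*k
    r=robot.move_linear(pt(C,a),.1,threshold=25);t=st()
    er=np.array([np.cos(a),np.sin(a)]);et=np.array([-er[1],er[0]])
    print(r,round(t[0],2),round(np.degrees(a)),t[1].round(4),"Fr %.1f Ft %.1f Fz %.1f"%(t[2][:2]@er,t[2][:2]@et,t[2][2]),round(t[3],4))
    if r:break
E
```

```text
False
(10.6417, array([ 0.51279648, -0.30493004,  0.14968421]), array([ 0.12152842,  0.07752649, -0.07908522]), 0.05994457290802952)
(11.325, array([ 0.51251426, -0.30471188,  0.1490336 ]), array([-1.14870071,  0.11651876,  0.34654517]), 0.02115391884738169)
-113.2343041792374
False 11.64 -125 [ 0.5022 -0.2983  0.149 ] Fr 1.7 Ft -1.6 Fz 1.8 0.0216
False 11.91 -137 [ 0.494  -0.2905  0.1491] Fr 0.4 Ft -2.4 Fz 1.3 0.0216
False 12.18 -149 [ 0.4876 -0.2811  0.149 ] Fr -2.1 Ft -1.7 Fz 0.6 0.0212
False 12.44 -161 [ 0.4832 -0.2707  0.1491] Fr -6.1 Ft -1.5 Fz -1.5 0.0213
False 12.71 -173 [ 0.4811 -0.2595  0.1491] Fr -7.8 Ft -0.4 Fz -3.9 0.0216
False 12.97 -185 [ 0.4813 -0.2482  0.1491] Fr -10.6 Ft -1.5 Fz -8.3 0.0216
False 13.24 -197 [ 0.4838 -0.2373  0.1491] Fr -12.7 Ft -1.8 Fz -11.2 0.0214
False 13.51 -209 [ 0.4883 -0.2273  0.1491] Fr -14.3 Ft -1.4 Fz -11.8 0.0213
False 13.78 -221 [ 0.4948 -0.2184  0.1492] Fr -14.7 Ft -3.1 Fz -12.5 0.0213
False 14.04 -233 [ 0.5029 -0.2109  0.1491] Fr -12.0 Ft -1.5 Fz -9.7 0.0217
False 14.31 -245 [ 0.5124 -0.2052  0.1491] Fr -8.6 Ft -1.4 Fz -5.0 0.0216
```

View pics/v2.png

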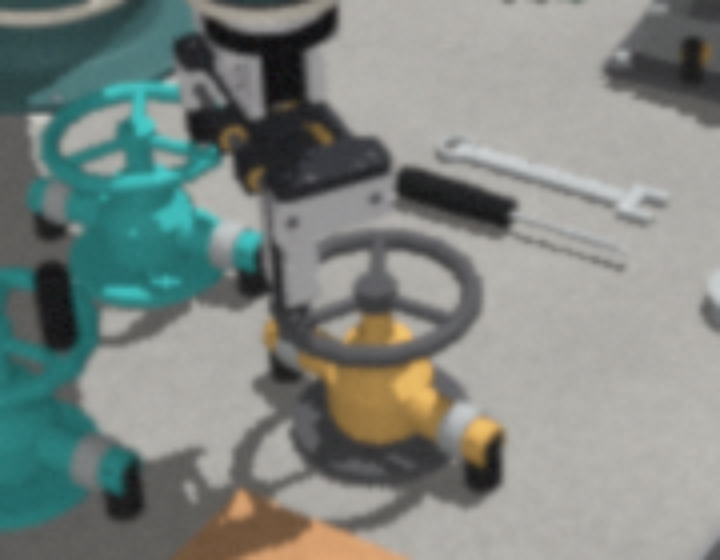

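```bash
python3 - <<'E'
from val import *
C=np.array([.5345+.0010,-.2535-.0011])
t=st();a=np.arctan2(t[1][1]-C[1],t[1][0]-C[0])
for k in range(26):
    a-=np.radians(10)
    r=robot.move_linear(pt(C,a),.1,threshold=9);t=st()
    b=np.arctan2(t[1][1]-C[1],t[1][0]-C[0])
    er=np.array([np.cos(b),np.sin(b)]);et=np.array([-er[1],er[0]])
    print(r,round(t[0],2),np.degrees([a,b]).round(2),t[1].round(4),"Fr %.1f Ft %.1f Fz %.1f"%(t[2][:2]@er,t[2][:2]@et,t[2][2]),round(t[3],4))
    if r:break
E
```

```text
False 14.56 [105.08 104.71] [ 0.5217 -0.2019  0.149 ] Fr -0.6 Ft -1.7 Fz 2.1 0.0214
False 14.81 [95.08 95.04] [ 0.5307 -0.2002  0.149 ] Fr -1.0 Ft -1.6 Fz 1.1 0.0214
False 15.06 [85.08 85.1 ] [ 0.5402 -0.2001  0.149 ] Fr -1.3 Ft -2.0 Fz 2.3 0.0213
False 15.31 [75.08 75.14] [ 0.5495 -0.2017  0.149 ] Fr -0.5 Ft -1.8 Fz 1.8 0.0214
False 15.56 [65.08 65.19] [ 0.5585 -0.2048  0.149 ] Fr 1.1 Ft -2.2 Fz 1.9 0.0213
False 15.81 [55.08 55.22] [ 0.5669 -0.2095  0.149 ] Fr 1.6 Ft -1.8 Fz 1.2 0.0217
False 16.06 [45.08 45.21] [ 0.5743 -0.2155  0.149 ] Fr 2.6 Ft -2.9 Fz 2.4 0.0215
False 16.31 [35.08 35.11] [ 0.5807 -0.2229  0.1491] Fr 4.8 Ft -1.4 Fz 0.9 0.0215
False 16.56 [25.08 25.02] [ 0.5856 -0.2312  0.1491] Fr 5.3 Ft -1.5 Fz 0.0 0.0212
False 16.81 [15.08 14.89] [ 0.589  -0.2404  0.1491] Fr 6.8 Ft -1.8 Fz 0.7 0.0213
False 17.06 [5.08 4.73] [ 0.5907 -0.25    0.1491] Fr 8.8 Ft -1.1 Fz -1.3 0.021
False 17.31 [-4.92 -5.35] [ 0.5907 -0.2598  0.1491] Fr 9.9 Ft -2.2 Fz -2.7 0.0215
False 17.56 [-14.92 -12.1 ] [ 0.5878 -0.2658  0.1487] Fr -10.1 Ft 15.2 Fz 14.1 0.0214
False 17.81 [-24.92 -26.08] [ 0.5839 
[... 353 characters left out ...]
Fr 0.1 Ft 0.2 Fz -0.3 0.0001
False 19.06 [-74.92 -75.17] [ 0.5496 -0.3079  0.1491] Fr -0.4 Ft 0.0 Fz 0.3 0.0004
False 19.31 [-84.92 -84.98] [ 0.5403 -0.3094  0.1491] Fr -0.3 Ft 0.1 Fz 0.1 0.0006
False 19.56 [-94.92 -94.92] [ 0.5308 -0.3094  0.1491] Fr 0.3 Ft 0.0 Fz 0.7 0.0001
False 19.81 [-104.92 -104.74] [ 0.5215 -0.3077  0.1491] Fr 0.4 Ft 0.5 Fz 0.4 0.0005
False 20.06 [-114.92 -114.7 ] [ 0.5126 -0.3044  0.1491] Fr -0.5 Ft 1.4 Fz -0.3 0.0003
False 20.31 [-124.92 -124.7 ] [ 0.5043 -0.2996  0.1491] Fr 0.4 Ft 1.5 Fz 0.4 0.0005
False 20.56 [-134.92 -134.75] [ 0.497  -0.2935  0.1491] Fr -0.4 Ft -0.5 Fz 0.7 0.0006
False 20.81 [-144.92 -144.88] [ 0.4907 -0.2861  0.1491] Fr 0.5 Ft 0.8 Fz 0.5 0.0005
```

The handle slipped out at the stop, at about −8 to −12° (the opening went to 0). The threshold didn't trip. I'll lift, look and regrip.

```bash
python3 - <<'E'
from val import *
p=st()[1]
robot.move_linear([p[0],p[1],.26],.2)
robot.gripper_to(.06)
cv2.imwrite("pics/v3s.png",robot.grab_frame("scene")[:,:,::-1]);cv2.imwrite("pics/v3t.png",robot.grab_frame("top")[:,:,::-1])
print(st())
a=cv2.imread('pics/v3s.png')[200:320,200:320];b=cv2.imread('pics/v3t.png')[130:250,360:480]
cv2.imwrite('pics/v3.png',cv2.resize(np.hstack([a,b]),(800,400),interpolation=cv2.INTER_CUBIC))
E
```

```text
(22.6417, array([ 0.49071155, -0.286117  ,  0.26001984]), array([ 0.02543783, -0.50245771,  0.15463805]), 0.05993307556425226)
```

View pics/v3.png

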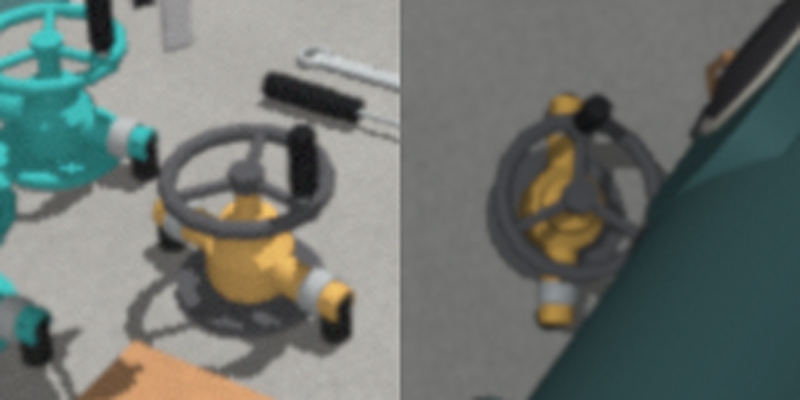

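The handle now stands at top ≈(418,163) / scene ≈(290,248), and the wheel is undisturbed otherwise.

```bash
python3 - <<'E'
from val import *
t=cv2.imread("pics/v3t.png");s=cv2.imread("pics/v3s.png")
T=[x for x in dark(t,(405,152,28,26),42)];S=[x for x in dark(s,(280,228,22,42),42)]
print(T,S)
T=max(T,key=lambda x:x[0][4])[1];S=max(S,key=lambda x:x[0][4])[1]
h,e=tri(T,S);p=plane("top",[T],.147)[0];print(h,e,p)
for C in ([.5345,-.2535],[.5355,-.2546]):
    for q in (h,p): d=q[:2]-C;print(np.linalg.norm(d),np.degrees(np.arctan2(d[1],d[0])))
E
```

```text
[(array([ 7,  8, 11, 10, 78], dtype=int32), array([417.12820513, 164.69230769]))] [(array([ 1,  0, 21,  7, 82], dtype=int32), array([293.34146341, 230.02439024])), (array([  6,  11,   9,  20, 129], dtype=int32), array([290.5503876 , 248.72868217]))]
[ 0.58983511 -0.25843941  0.14198453] 0.0024199922507539178 [ 0.58781259 -0.25805952  0.147     ]
0.05555512362982339 -5.100902645335746
0.053507205533250474 -4.888282793662641
0.054470587073975486 -4.041893070952082
0.05242685315230968 -3.7835559526211284
```

```bash
python3 - <<'E'
from val import *
C=np.array([.535,-.254])
print(robot.get_state()['qpos'].round(2))
for yd in (-95,-85,-75,85,95):
    y=np.radians(yd);Y=np.array([np.cos(y),np.sin(y),0]);R=np.c_[np.cross(Y,[0,0,-1]),Y,[0,0,-1]]
    Q=[robot.ik(pt(C,a),R) for a in np.arange(0,6.2,.5)]
    print(yd,None if any(q is None for q in Q) else (np.min(Q,0).round(2),np.max(Q,0).round(2)))
E
```

```text
[-0.14  0.36  0.78  1.74 -0.27  1.16  0.2 ]
-95 (array([-0.38,  0.51,  0.9 ,  1.65, -0.61,  0.96, -0.9 ]), array([-0.16,  0.7 ,  0.94,  1.92, -0.5 ,  1.09, -0.7 ]))
-85 (array([-0.36,  0.49,  0.86,  1.64, -0.58,  0.95, -0.75]), array([-0.14,  0.69,  0.9 ,  1.92, -0.47,  1.08, -0.55]))
-75 (array([-0.33,  0.48,  0.82,  1.64, -0.56,  0.94, -0.6 ]), array([-0.13,  0.67,  0.86,  1.92, -0.44,  1.07, -0.39]))
85 (array([ 0.06,  0.37,  0.28,  1.63, -0.17,  0.89,  1.91]), array([ 0.25,  0.54,  0.33,  1.91, -0.15,  0.99,  2.11]))
95 (array([ 0.09,  0.36,  0.24,  1.63, -0.15,  0.89,  2.07]), array([ 0.27,  0.54,  0.3 ,  1.91, -0.13,  0.99,  2.27]))
```

Next I regrip with the jaws tangential at the stop (yaw −94°), so the push and the angle are positive. Then I feel for the stop in 0.5° steps.

```bash
sed -i 's/np.radians(-30)/np.radians(-94)/' val.py; python3 - <<'E'
from val import *
H=np.array([.5890,-.2585])
robot.move_ptp(np.r_[H,.26],R)
print(robot.move_linear(np.r_[H,Z],.12,threshold=8),st())
robot.gripper_to(0.0);t=st();print(t)
C=np.array([.535,-.254]);a=np.arctan2(t[1][1]-C[1],t[1][0]-C[0])
for k in range(16):
    a-=np.radians(.5);robot.move_linear(pt(C,a),.02);t=st()
    b=np.arctan2(t[1][1]-C[1],t[1][0]-C[0]);er=np.array([np.cos(b),np.sin(b)]);et=np.array([-er[1],er[0]]);Ft=t[2][:2]@et
    print(round(t[0],2),np.degrees([a,b]).round(2),t[1].round(4),"Fr %.1f Ft %.1f Fz %.1f"%(t[2][:2]@er,Ft,t[2][2]),round(t[3],4))
    if Ft>12:break
cv2.imwrite("pics/v4.png",cv2.resize(robot.grab_frame("scene")[180:320,180:360,::-1],(720,560)))
E
```

```text
False (24.7583, array([ 0.58929759, -0.25877046,  0.1497476 ]), array([-0.61215545, -0.05327756,  0.39810829]), 0.060177565643948785)
(25.4417, array([ 0.58904364, -0.25847281,  0.14902256]), array([-0.05622818, -0.00259995,  1.09024782]), 0.02143407588597008)
25.69 [-5.23 -5.35] [ 0.5891 -0.2591  0.149 ] Fr -6.1 Ft 2.7 Fz 5.2 0.0214
25.94 [-5.73 -5.85] [ 0.589  -0.2595  0.149 ] Fr -6.5 Ft 1.5 Fz 3.6 0.0212
26.19 [-6.23 -6.26] [ 0.589  -0.2599  0.149 ] Fr -6.6 Ft 1.8 Fz 4.7 0.0215
26.44 [-6.73 -6.3 ] [ 0.589 -0.26   0.149] Fr -7.1 Ft 5.1 Fz 6.7 0.0215
26.69 [-7.23 -6.35] [ 0.589 -0.26   0.149] Fr -8.5 Ft 7.3 Fz 8.9 0.0212
26.94 [-7.73 -6.38] [ 0.589 -0.26   0.149] Fr -8.8 Ft 8.5 Fz 9.3 0.0216
27.19 [-8.23 -6.41] [ 0.589  -0.2601  0.1489] Fr -9.9 Ft 11.5 Fz 10.1 0.021
27.44 [-8.73 -6.45] [ 0.589  -0.2601  0.1489] Fr -11.3 Ft 13.6 Fz 11.9 0.0212
```

View pics/v4.png

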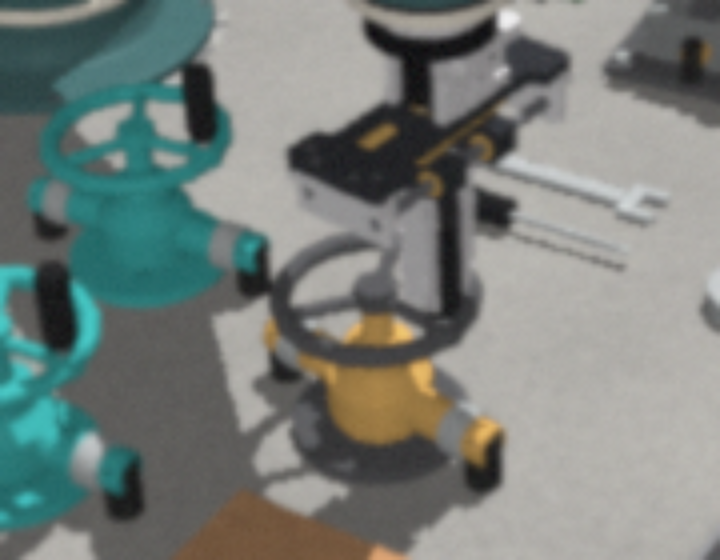

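The stop is sharp. Position holds at about −6.3° (TCP y ≈ −0.2600) while Ft climbs from 2 to 14 N, and the scene view shows the handle held between the fingers at (440,260). Total clockwise travel was about 253°, which is within range. Now I'll back off two turns, watching the grip at every step and adapting the centre from the radial force.

```bash
cat > turn.py <<'E'
from val import *
import sys,json
def turn(C,a,n,step=10,v=.12):
    for k in range(n):
        a+=np.radians(step);robot.move_linear(pt(C,a),v);t=st()
        er=np.array([np.cos(a),np.sin(a)]);et=np.array([-er[1],er[0]]);Fr=t[2][:2]@er
        if k%3==2 or t[3]<.019: print(round(t[0],2),round(np.degrees(a),1),t[1].round(4),C.round(4),"Fr %.1f Ft %.1f Fz %.1f"%(Fr,t[2][:2]@et,t[2][2]),round(t[3],4))
        if t[3]<.019 or np.linalg.norm(t[2])>35: print("ABORT",t);break
        C=C+np.clip(Fr,-10,10)*4e-5*er
    json.dump([list(C),a],open("cs.json","w"))
E
python3 - <<'E'
from turn import *
turn(np.array([.535,-.254]),np.radians(-6.3),18)
E
```

```text
28.24 23.7 [ 0.5843 -0.2317  0.149 ] [ 0.5345 -0.2541] Fr -4.3 Ft 1.4 Fz 2.3 0.0215
28.99 53.7 [ 0.5664 -0.21    0.149 ] [ 0.5341 -0.2544] Fr -3.6 Ft 1.8 Fz 1.2 0.0211
29.74 83.7 [ 0.5401 -0.2     0.149 ] [ 0.5339 -0.2547] Fr -1.3 Ft 1.6 Fz 0.6 0.0217
30.49 113.7 [ 0.5117 -0.2044  0.149 ] [ 0.5339 -0.2547] Fr 1.1 Ft 1.9 Fz 0.4 0.0215
31.24 143.7 [ 0.4896 -0.2224  0.149 ] [ 0.5339 -0.2546] Fr -0.5 Ft 1.6 Fz -0.8 0.0212
31.99 173.7 [ 0.4795 -0.2486  0.149 ] [ 0.534  -0.2547] Fr -0.2 Ft 1.2 Fz 0.7 0.0214
```

```bash
python3 - <<'E'
from turn import *
C,a=json.load(open("cs.json"));turn(np.array(C),a,52)
C,a=json.load(open("cs.json"));turn(np.array(C),a,3,5,.05)
E
```

```text
32.74 203.7 [ 0.4838 -0.2767  0.149 ] [ 0.534  -0.2547] Fr 0.6 Ft 2.6 Fz 1.7 0.0212
33.49 233.7 [ 0.5014 -0.2989  0.149 ] [ 0.534  -0.2547] Fr 0.1 Ft 0.4 Fz 2.6 0.0213
34.24 263.7 [ 0.5278 -0.3092  0.149 ] [ 0.5339 -0.2547] Fr 0.2 Ft 2.5 Fz 2.2 0.0214
34.99 293.7 [ 0.5562 -0.305   0.149 ] [ 0.534  -0.2548] Fr 0.9 Ft 1.2 Fz 2.1 0.0213
35.74 323.7 [ 0.5787 -0.2869  0.149 ] [ 0.5341 -0.255 ] Fr 0.6 Ft 1.4 Fz 3.7 0.0214
36.49 353.7 [ 0.5889 -0.2604  0.149 ] [ 0.5341 -0.255 ] Fr 1.5 Ft 1.3 Fz 3.0 0.0214
37.24 383.7 [ 0.5845 -0.2326  0.149 ] [ 0.5342 -0.255 ] Fr 2.0 Ft 2.2 Fz 3.2 0.0212
37.99 413.7 [ 0.5668 -0.2104  0.149 ] [ 0.5344 -0.2548] Fr 2.1 Ft 1.3 Fz 3.0 0.0217
38.74 443.7 [ 0.5403 -0.2     0.149 ] [ 0.5346 -0.2545] Fr 1.7 Ft 1.2 Fz 3.9 0.0214
39.49 473.7 [ 0.5122 -0.2042  0.149 ] [ 0.5346 -0.2543] Fr 1.8 Ft 1.9 Fz 2.5 0.0214
40.24 503.7 [ 0.4901 -0.2217  0.149 ] [ 0.5345 -0.2541] Fr 2.2 Ft 2.2 Fz 2.7 0.0207
40.99 533.7 [ 0.4796 -0.2481  0.149 ] [ 0.5342 -0.254 ] Fr 4.1 Ft 2.5 Fz 4.2 0.0212
41.74 563.7 [ 0.4835 -0.2762  0.149 ] [ 0.5338 -0.254 ] Fr 3.5 Ft 2.3 Fz 2.9 0.021
42.49 593.7 [ 0.501  -0.2985  0.149 ] [ 0.5335 -0.2542] Fr 2.9 Ft 1.8 Fz 1.3 0.0215
43.24 623.7 [ 0.5276 -0.3092  0.149 ] [ 0.5333 -0.2546] Fr 3.8 Ft 2.1 Fz 1.4 0.0213
43.99 653.7 [ 0.5561 -0.3051  0.149 ] [ 0.5334 -0.2552] Fr 2.6 Ft 1.7 Fz 0.8 0.0208
44.74 683.7 [ 0.5781 -0.2877  0.149 ] [ 0.5335 -0.2554] Fr 4.1 Ft 0.8 Fz 2.6 0.0211
45.74 708.7 [ 0.5879 -0.2662  0.149 ] [ 0.534  -0.2557] Fr 2.3 Ft 1.4 Fz 3.3 0.0216
```

```bash
python3 - <<'E'
from turn import *
robot.move_linear([.5885,-.2630,Z],.03);print(st())
robot.move_linear([.5888,-.25995,Z],.02);robot.pause(.3);t=st();print(t)
for i in range(2):
    e=-.25993-t[1][1]
    if abs(e)>.0002: robot.move_linear([.5888,-.25995+e,Z],.02);robot.pause(.3);t=st();print(t)
s=robot.grab_frame("scene");o=robot.grab_frame("top")
cv2.imwrite("pics/f_s.png",s[:,:,::-1]);cv2.imwrite("pics/f_t.png",o[:,:,::-1])
cv2.imwrite("pics/f.png",cv2.resize(s[100:340,200:440,::-1],(600,600),interpolation=cv2.INTER_CUBIC))
E
```

```text
(46.0083, array([ 0.58849736, -0.26291561,  0.14902654]), array([3.02964983, 0.08969273, 2.53994977]), 0.02140760442215426)
(46.6083, array([ 0.58884553, -0.25989641,  0.14899947]), array([3.94652406, 0.71762548, 2.69499616]), 0.0212511222727465)
```

View pics/f.png

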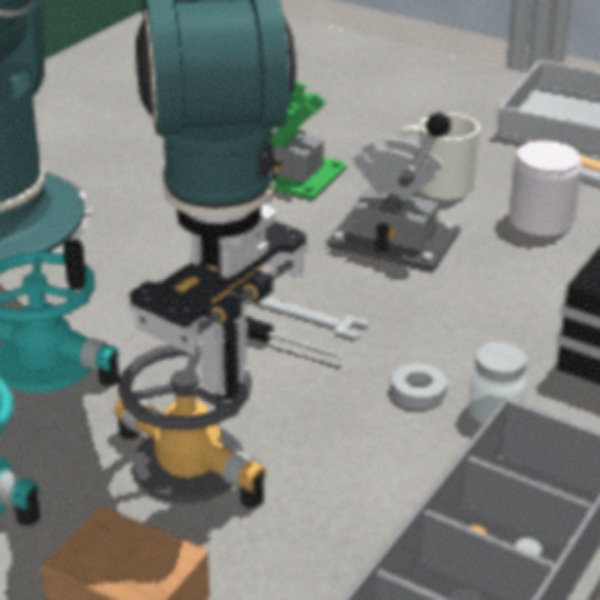

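View pics/f_t.png

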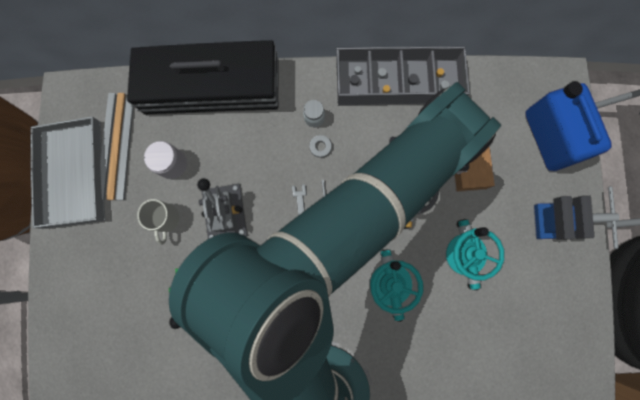

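The final pictures show the lever ball at top (204,184), on the stud side. The handle is between the fingers at crop (225,360). The loose things visible are where they were. TCP y matches the stop reference (−0.25990 against −0.25995), so I'm handing in.

```bash
python3 - <<'E'
from rig import robot
robot.sign_off(); s=robot.get_state(); print(s['time'],s['opening'])
E
```

```text
the job is handed in; nothing more can be done
the job is handed in; nothing more can be done
```

The job is done and handed in at about 47 s: the selector is in the marked notch, and the valve was closed to its stop and backed off two full turns. The crank handle is still gripped.

- **Selector:** I pushed the grey lever over with the closed fingers. Both cameras show the ball on the stud side, and it was still there in the final pictures.
- **Closing the valve:** On the first try the handle slipped out of the fingers at the stop, because the force threshold didn't trip. The empty fingers then swept on around the circle at handle height, with no notable force. I found the handle again in both cameras and regripped it with the jaws along its path. The stop then showed clearly: the handle held at about −6.3° while the push rose from 2 to 14 N.
- **Backing off:** I led the handle round 720° anticlockwise without losing the grip. The fingers ended within 0.1 mm of where they were at the stop, and the opening read about 21 mm on the 22 mm handle. The angle is inferred from the finger position. The top camera couldn't check it because the arm was in the way.
- **Loose things:** The pictures show no visible movement, though the arm hid part of the bench from each camera at the end.

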